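# Roll the grinding jar up the ramp into its dock

## Task

Push the grinding jar that lies in front of the blue dock up the ramp with the fingertips, slowly and following it closely all the way up the slope so that it does not roll back or shoot ahead, until it has gone over the top edge and rests against the stop plate; then move clear. Only push it: do not lift or carry it, and leave the vial, the small jar and the beaker where they stand.

Things in the scene. Friction and masses are not known exactly. Their poses are not given: they have to be found in the camera images.
- jar: grinding jar to be rolled: smooth loose cylinder lying on its side, white with an orange cap at one end, 60 mm diameter, 120 mm long, about 0.4 kg, low surface friction with a slight rolling resistance. Origin at its centre, on its axis; its own y axis is the cylinder's axis (towards the cap); its x and z axes turn as it rolls. It starts on the bench in front of the ramp, roughly square to it.
- ramp: fixed dark steel ramp dock with blue edge strips. Origin on the bench under the dock, midway across; x points level uphill, y across, z up. Slope 7 degrees from toe to crest, then a short seat falls 5 degrees to an upright stop plate, face at x = 125 mm, top 66 mm above the bench. Surface 128 mm wide; the strips are 6 mm thick and stand 8 mm above it. The dock's direction varies.
- ramp_toe (a point): start of the slope, at x = -130 mm in the ramp's frame; the edge is 1.5 mm above the bench. From here two guides 10 mm high spread outwards over the bench to x = -165 mm, where they are 146 mm apart. On the slope the jar rolls back down if it is let go.
- ramp_crest (a point): top edge of the slope, midway across, at x = 70 mm in the ramp's frame, 26 mm above the bench. Past it the jar no longer rolls back; it tends to roll the last 25 mm to the stop, but may rub on an edge strip and stay short, so push it home. At the stop it stays when let go.
- ramp_seat (a point): where the jar's centre lies when it rests against the stop: x = 95 mm in the ramp's frame, 54 mm above the bench.
- vial: bystander, not to be disturbed: upright white plastic vial with black cap, 36 mm diameter, 78 mm tall. Origin at the centre of its underside, z up.
- small_jar: bystander, not to be disturbed: small upright white jar with grey lid, 46 mm diameter, 72 mm tall. Origin at the centre of its underside, z up.
- beaker: bystander, not to be disturbed: small upright glass beaker, 53 mm wide, 60 mm tall. Origin at the centre of its underside, z up.

How it is judged:
On the way:
1. the jar is half way up the slope (x of jar in the frame of ramp between -0.04 and 0.065 m), for 0.05 s.
At the end, for the whole second after the job is handed in: The jar lies at rest in the seat against the stop plate (centre 89 to 101 mm along the dock, within 12 mm of its middle, 49 to 59 mm above the bench, axis within 0.08 rad of square) (x of jar in the frame of ramp between 0.089 and 0.101 m and y of jar in the frame of ramp between -0.012 and 0.012 m and z of jar in the frame of ramp between 0.049 and 0.059 m and angle between the y axis of jar and the y axis of ramp, either way round below 0.08 rad and linear speed of jar below 0.02 m/s); the robot touches nothing.
It fails at once if the jar rolls freely on the slope faster than 0.15 m/s (let go, or thrown ahead), touched by nothing of the robot (x of jar in the frame of ramp between -0.12 and 0.06 m and linear speed of jar above 0.15 m/s and contact force between each of the fingers, the arm and jar below 0.02 N).
It fails at once if the jar is not pushed slowly: it goes faster than 0.35 m/s (linear speed of jar above 0.35 m/s).
It fails at once if the jar is lifted off the bench or ramp by more than about 15 mm ((x of jar in the frame of ramp below -0.12 m and z of jar in the frame of ramp above 0.047 m) or (x of jar in the frame of ramp below -0.03 m and z of jar in the frame of ramp above 0.06 m) or (x of jar in the frame of ramp below 0.05 m and z of jar in the frame of ramp above 0.07 m) or z of jar in the frame of ramp above 0.074 m).
It fails at once if a bystander is moved by more than 15 mm or tipped (distance of any of vial, small_jar, beaker from where it was at the start of the episode above 0.015 m or angle between any of vial, small_jar, beaker's own z axis and vertical above 0.4 rad).
It also fails if it takes over 42 s, if anything falls off the work surface, if the arm or the gripper's body presses on something with over 40 N, if the wrist force passes 120 N, or if a joint passes its speed limit or range.

## Robot

A 6-joint arm with a two-finger parallel gripper is mounted at the origin on a cart in front of the work surface, level with it; the furniture and walls round the work are solid. World frame = base frame: x ahead of the robot, y to its left, z up, the work surface at z = 0. Lengths are in m, angles in rad, forces in N, time in s.
With the tool pointing down it reaches from about 0.225 to 0.875 m from the base axis. Payload 3.4 kg.
Tool frame: the origin (TCP) lies at the very end of the fingers, on their centre line; the grasp point (between the pads) lies 19 mm behind it (manip.hold_point_z is the distance from the TCP to the grasp point, in m); z points along the fingers, x is the direction in which the jaws open and shut, and the axes are right-handed (so a half turn about z gives the same grasp; the last joint's range is limited). The gripper opens to 85 mm and grips with 20 to 120 N. Pads are 22 mm wide; open, the fingers measure 114 mm over their backs; the gripper's body (76 mm by 85 mm) begins 54 mm behind the grasp point. The pads swing forward as they close: fully open they stand 13 mm farther back than shut.
Start: joints at [1.025, 0.276, 1.505, -0, 1.361, -0.121], TCP at [0.237, 0.524, 0.231] pointing down, gripper open.
Joint ranges: [-2.89, 2.89], [-0.75, 2.08], [0.22, 2.7], [-1.18, 4.32], [0.11, 2.71], [-2.7, 2.7]. Speed limits (rad/s): [2.57, 2.57, 3.14, 3.14, 3.14, 3.14].

## Interface

Orientations are given as a unit quaternion [w, x, y, z].
In Python, from rig import manip gives the robot as it stands.
- The arm moves only by the tool apply_moves, never from a script. Its argument "commands" is one flat list of numbers, 6 for each row, row after row: the shift along the tool's x, y, z normalised to -1 to 1, where 1 is 0.03 m, then the turn, a rotation vector about the tool's x, y, z normalised to -1 to 1, where 1 is 0.15 rad. A call has 1 to 20 rows; each row shifts and turns the commanded pose from where the row before left it, along the tool's axes as they then stand; what a row does not reach is not made up. A row lasts 1/10 s, in which the tool goes at most 50 mm and 8.59 degrees, less where a joint would pass 70% of its speed; a pose out of reach is approached as far as the arm can. A call with a number of a shift or a turn outside -1 to 1 is refused whole. A call with a gripper value outside its range is refused whole. "jaw" is the opening, from -1 (shut) to 1 (fully open), set as the call begins (left out, the last holds). The fingers move at their own pace and stop on an object; "newtons" is the grip in N (left out, the last holds). Time passes only in rows, so rows that do not move let the fingers close. It gives the time, the measured TCP pose, the force and the opening at its end, in the units of the state.
- manip.get_state(): the state, without advancing time (a new reading comes with each control period).
- manip.get_image(name): name is "scene" or "top" or "wrist"; returns a dict with "frame" (384x512x3 uint8, red, green, blue), "fx", "fy", "cx", "cy" (pixels), "extrinsics" (4x4, takes a point from camera to world coordinates); the wrist camera has in their place "mount" (4x4, takes a point from camera to tool coordinates, whose origin is the TCP and whose axes are the tool frame's). Camera axes: x right, y up, looking along -z (the intrinsics and any distortion apply to the point x, -y, -z); pixel columns grow to the right and rows downward; lengths in m; the calibration is good to about 2 mm. A picture is of the moment at which its call begins: read the wrist's pose just before it. There is no depth.
- manip.sign_off(): hands the job in, once; it reports no verdict.
The state is a dict: "clock": time; "qpos": joint angles; "qd": joint speeds; "effort": joint torques, N m; "position": TCP position; "ee_rot": TCP orientation; "contact_force": force on the tool from outside, world axes, zero at the start; "moment": the same for the moment, N m; "width": finger opening in m.
Only numpy, scipy, OpenCV 4.12 (cv2) and the standard library are available. Lean on these libraries where they do the work, as an engineer would, in place of code of your own. Each camera call takes 0.05 s, during which the arm holds its last target. There are 200 camera calls.

## Working session

There is one attempt and no reset: what is moved stays moved. The work goes in short steps, Python scripts to look and compute and a tool call to move; the robot and the scene stay as the last step left them, time stands still between calls to the robot, and variables do not carry over. Pictures are saved under pics/ and viewed, about 8 in all and at most 12, crops included, and the job is handed in when it is done.

Besides the shell and the picture viewer there is one more tool, called as name(argument=value, ...), one argument or row to a line, values as JSON. apply_moves: Moves the arm, as the interface text tells. Scaled input: -1 to 1 covers 0.03 m each way for a shift and 0.15 rad each way for a turn. Its arguments: {"type":"object","properties":{"commands":{"type":"array"},"jaw":{"type":"number"},"newtons":{"type":"number"}},"required":["commands"]}

```bash
ls; mkdir -p pics
python3 - <<'E'
from rig import manip
import cv2,numpy as np
s=manip.get_state();print(s)
for n in("scene","top"):
    d=manip.get_image(n);cv2.imwrite(f"pics/{n}0.png",d["frame"][:,:,::-1]);print(n,d["fx"],d["fy"],d["cx"],d["cy"],np.round(d["extrinsics"],3).tolist(),[k for k in d])
    np.savez(f"pics/{n}0.npz",**d)
a=cv2.imread("pics/scene0.png");b=cv2.imread("pics/top0.png")
cv2.imwrite("pics/top0b.png",cv2.resize(b,(800,600),interpolation=cv2.INTER_CUBIC))
E
```

```text
pics
{'clock': 0.0, 'qpos': array([ 1.02500294e+00,  2.76608604e-01,  1.50615226e+00,  2.20164409e-06,
        1.36067860e+00, -1.20981832e-01]), 'qd': array([ 8.70858646e-05, -8.51437422e-04, -2.86758007e-04, -4.61532287e-04,
       -2.17490674e-04,  1.93131550e-03]), 'effort': array([ 5.64604397e-04, -4.16771686e+01, -2.45799476e+01, -2.40059071e-04,
        1.10100769e-02, -2.98179444e-06]), 'position': array([0.2367036 , 0.52343859, 0.23042432]), 'ee_rot': array([ 4.02351328e-04,  8.40282189e-01,  5.42148495e-01, -8.31136965e-04]), 'contact_force': array([ 0.14500827, -0.36269451,  0.42619392]), 'moment': array([0.01565018, 0.0071408 , 0.03493805]), 'width': 0.08513353907507054}
scene 433.6944475490767 433.6944475490767 252.9779495682266 195.2111727055326 [[0.873, 0.31, -0.377, 0.164], [-0.488, 0.52, -0.701, -0.752], [-0.021, 0.796, 0.605, 0.759], [0.0, 0.0, 0.0, 1.0]] ['frame', 'fx', 'fy', 'cx', 'cy', 'extrinsics']
top 356.0854751653582 356.0854751653582 253.72297330559076 196.25548328114252 [[0.083, 0.971, -0.223, 0.437], [-0.997, 0.08, -0.022, 0.076], [-0.004, 0.224, 0.975, 0.882], [0.0, 0.0, 0.0, 1.0]] ['frame', 'fx', 'fy', 'cx', 'cy', 'extrinsics']
```

View pics/top0b.png

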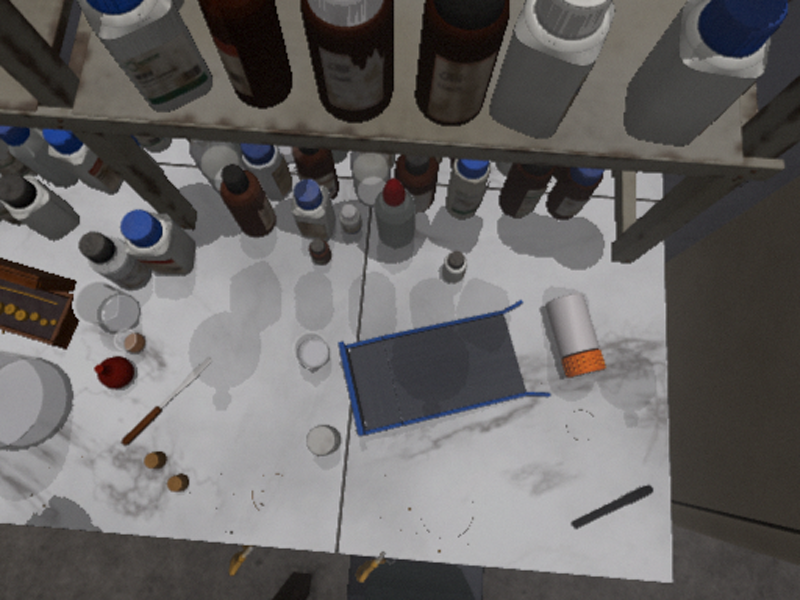

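View pics/scene0.png

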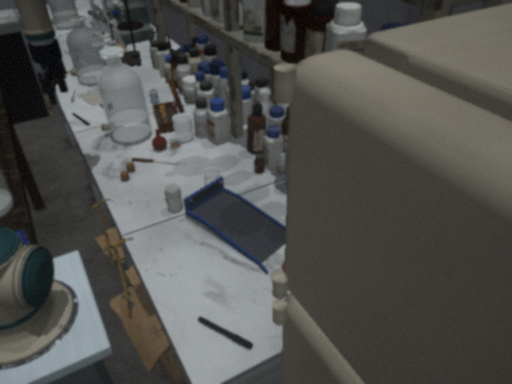

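The top view shows the dock with its stop plate at the left (345–362, 345–432) and its toe at the right (505,313)–(525,393). The jar lies to the right of the toe at about (575,335), cap towards the robot. The vial is at (455,265), the beaker at (313,352) and the small jar at (322,440). In the scene view the jar is hidden. Next I'll measure in the top view.

```bash
cat > h.py <<'E'
import numpy as np,cv2
def ray(d,uv,z):
    E=np.array(d["extrinsics"]);uv=np.atleast_2d(uv).astype(float)
    c=np.c_[(uv[:,0]-d["cx"])/d["fx"],-(uv[:,1]-d["cy"])/d["fy"],-np.ones(len(uv))]@E[:3,:3].T
    return E[:3,3]+c*((z-E[2,3])/c[:,2])[:,None]
def proj(d,P):
    E=np.array(d["extrinsics"]);c=(np.atleast_2d(P)-E[:3,3])@E[:3,:3]
    return np.c_[d["cx"]-d["fx"]*c[:,0]/c[:,2],d["cy"]+d["fy"]*c[:,1]/c[:,2]]
E
python3 - <<'E'
import numpy as np,cv2
from h import *
d=np.load("pics/top0.npz");f=d["frame"][:,:,::-1].copy()
hsv=cv2.cvtColor(f,cv2.COLOR_BGR2HSV)
def big(m,x0,y0,x1,y1):
    k=np.zeros_like(m);k[y0:y1,x0:x1]=m[y0:y1,x0:x1]
    c=max(cv2.findContours(k,0,1)[0],key=cv2.contourArea);return c
roi=(205,180,365,290)
dark=big(cv2.inRange(hsv,(0,0,25),(179,110,110)),*roi)
blue=big(cv2.inRange(hsv,(105,120,40),(130,255,255)),*roi)
oran=big(cv2.inRange(hsv,(3,130,100),(20,255,255)),340,180,400,260)
print("blue hull",cv2.approxPolyDP(cv2.convexHull(blue),2,True)[:,0].tolist())
print("dark",cv2.approxPolyDP(cv2.convexHull(dark),2,True)[:,0].tolist())
print("orange",cv2.minAreaRect(oran),cv2.boxPoints(cv2.minAreaRect(oran)).tolist())
g=cv2.resize(f[175:285,195:395],(800,440),interpolation=cv2.INTER_CUBIC);cv2.imwrite("pics/crop.png",g)
E
```

```text
blue hull [[351, 252], [229, 277], [217, 219], [333, 192]]
dark [[322, 202], [336, 250], [233, 275], [221, 223]]
orange ((373.2415466308594, 231.71347045898438), (13.341665267944336, 25.184267044067383), 77.00537872314453) [[359.4718933105469, 228.04493713378906], [384.0111999511719, 222.3820037841797], [387.0111999511719, 235.3820037841797], [362.4718933105469, 241.04493713378906]]
```

View pics/crop.png

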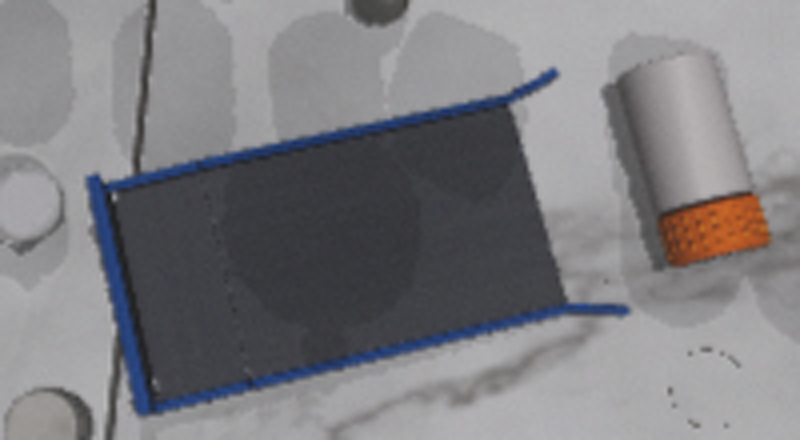

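Run:
```python
from h import *
d=np.load("pics/top0.npz")
R=lambda p,z: ray(d,np.array(p)/4+np.array([195,175])-.375,z)
toe=R([(508,105),(566,303)],.0015);gd=R([(553,74),(626,310)],.01);pl=R([(93,178),(143,410)],.066);cr=R([(208,190),(249,382)],.026)
for n,p in zip("toe guide plate crest".split(),(toe,gd,pl,cr)):
    v=p[0]-p[1];print(n,p[:,:2].round(4).tolist(),"len",np.linalg.norm(v).round(4),"mid",p.mean(0)[:2].round(4),"yaw of uphill",np.degrees(np.arctan2(v[1],v[0])).round(2)+90)
mt,mc=toe.mean(0),cr.mean(0);u=(mc-mt)[:2];print("toe->crest",np.linalg.norm(u),np.degrees(np.arctan2(u[1],u[0])))
u2=(pl.mean(0)-mt)[:2];print("toe->plate",np.linalg.norm(u2),np.degrees(np.arctan2(u2[1],u2[0])))
jl=R([(618,75),(665,264)],.03);jr=R([(717,55),(770,242)],.03)
c0,c1=(jl[0]+jr[0])/2,(jl[1]+jr[1])/2
v=(c0-c1);print("jar far/cap end",c0,c1,"len",np.linalg.norm(v),"w",np.linalg.norm(jr-jl,axis=1),"perp yaw",np.degrees(np.arctan2(v[1],v[0]))+90,"mid",(c0+c1)/2)
for n,p,z in(("vial",(378,5),.078),("beaker",(22,205),.06),("small",(42,425),.072)):print(n,R(p,z))
```

```text
toe [[0.6401, -0.076], [0.519, -0.1164]] len 0.1277 mid [ 0.5796 -0.0962] yaw of uphill 108.44
guide [[0.6604, -0.1019], [0.517, -0.1508]] len 0.1515 mid [ 0.5887 -0.1264] yaw of uphill 108.84
plate [[0.5622, 0.1729], [0.4342, 0.1312]] len 0.1347 mid [0.4982 0.152 ] yaw of uphill 108.02
crest [[0.5668, 0.1073], [0.4552, 0.0733]] len 0.1167 mid [0.511  0.0903] yaw of uphill 106.95
toe->crest 0.19868204149780005 110.19301926182007
toe->plate 0.2612040034312675 108.1553229360992
jar far/cap end [ 0.6667868  -0.16778901  0.03      ] [ 0.55346168 -0.19929749  0.03      ] len 0.11762383851853161 w [0.06295108 0.06491338] perp yaw 105.53785500740189 mid [ 0.61012424 -0.18354325  0.03      ]
vial [[0.67621453 0.01558425 0.078     ]]
beaker [[0.54396299 0.21305186 0.06      ]]
small [[0.42147511 0.1857186  0.072     ]]
```

Checks: the dock sizes agree (toe width 127.7 mm, toe to crest 199 mm, jar length 118 mm). The dock's origin is at about (0.5385, 0.029), with uphill yaw about 108.3°. The jar is at dock x ≈ -0.224, y ≈ 0, skewed by about 3°. The plan is to turn the tool 0.828 rad about its z axis, so that tool −y points uphill, and travel high to behind the jar.

apply_moves(
  commands=[0,0,0,0,0,0.92,0,0,0,0,0,0.92,0,0,0,0,0,0.92,0,0,0,0,0,0.92,0,0,0,0,0,0.92,0,0,0,0,0,0.92,0.15,0.95,0,0,0,0,0.15,0.95,0,0,0,0,0.15,0.95,0,0,0,0,0.15,0.95,0,0,0,0,0.15,0.95,0,0,0,0,0.15,0.95,0,0,0,0,0.15,0.95,0,0,0,0,0.15,0.95,0,0,0,0,0.15,0.95,0,0,0,0,0.15,0.95,0,0,0,0,0.15,0.95,0,0,0,0,0.15,0.95,0,0,0,0,0.15,0.95,0,0,0,0,0.15,0.95,0,0,0,0],
  jaw=1,
)

```text
clock: 2.1
position: [0.4217, 0.1635, 0.231]
ee_rot: [-0.0, 0.987, 0.158, -0.0]
contact_force: [-0.3, 0.7, 0.2]
width: 0.0854
```

apply_moves(
  commands=[0.15,0.95,0,0,0,0,0.15,0.95,0,0,0,0,0.15,0.95,0,0,0,0,0.15,0.95,0,0,0,0,0.15,0.95,0,0,0,0,0.15,0.95,0,0,0,0,0.15,0.95,0,0,0,0,0.15,0.95,0,0,0,0,0.15,0.95,0,0,0,0,0.15,0.95,0,0,0,0,0.15,0.95,0,0,0,0,0.15,0.95,0,0,0,0,0.15,0.95,0,0,0,0,0.15,0.95,0,0,0,0,0.15,0.95,0,0,0,0,0.15,0.95,0,0,0,0,0,0,0,0,0,0,0,0,0,0,0,0],
)

```text
clock: 3.9
position: [0.6322, -0.2462, 0.2301]
ee_rot: [-0.001, 0.987, 0.158, -0.001]
contact_force: [-0.6, -0.5, -0.2]
width: 0.0853
```

```bash
cat >> h.py <<'E'
from scipy.spatial.transform import Rotation as Ro
O=np.array([.5385,.029]);Y=np.radians(108.3)
def st(m):
    s=m.get_state();q=s["ee_rot"];M=Ro.from_quat(np.r_[q[1:],q[0]]).as_matrix()
    p=s["position"]-np.r_[O,0];print("t",round(s["clock"],2),"pos",s["position"].round(4),"dock",(p[0]*np.cos(Y)+p[1]*np.sin(Y)).round(4),(-p[0]*np.sin(Y)+p[1]*np.cos(Y)).round(4),p[2].round(4),"F",s["contact_force"].round(2),"toolx yaw",np.degrees(np.arctan2(M[1,0],M[0,0])).round(2),"z",M[:,2].round(3),"w",s["width"].round(4));return s,M
E
python3 - <<'E'
from rig import manip
from h import *
s,M=st(manip)
d=manip.get_image("wrist");np.savez("pics/w1.npz",pos=s["position"],M=M,**d);print(d["mount"].round(3).tolist())
t=manip.get_image("top")
cv2.imwrite("pics/w1.png",np.hstack([d["frame"],cv2.resize(t["frame"][100:292,256:],(512,384))])[:,:,::-1][:, :][:, :])
im=cv2.imread("pics/w1.png");cv2.imwrite("pics/w1.png",cv2.resize(im,(800,300)))
E
```

```text
Traceback (most recent call last):
  File "h.py", line 13, in st
    p=s["position"]-np.r_[O,0];print("t",round(s["clock"],2),"pos",s["position"].round(4),"dock",(p[0]*np.cos(Y)+p[1]*np.sin(Y)).round(4),(-p[0]*np.sin(Y)+p[1]*np.cos(Y)).round(4),p[2].round(4),"F",s["contact_force"].round(2),"toolx yaw",np.degrees(np.arctan2(M[1,0],M[0,0])).round(2),"z",M[:,2].round(3),"w",s["width"].round(4));return s,M
                                                                                                                                                                                                                                                                                                                     ^^^^^^^^^^^^^^^^
AttributeError: 'float' object has no attribute 'round'
```

```bash
sed -i 's/s\["width"\].round(4)/round(s["width"],4)/' h.py
python3 - <<'E'
from rig import manip
from h import *
s,M=st(manip)
d=manip.get_image("wrist");np.savez("pics/w1.npz",pos=s["position"],M=M,**d);print(d["mount"].round(3).tolist(),d["fx"])
t=manip.get_image("top")
cv2.imwrite("pics/w1.png",cv2.resize(np.hstack([d["frame"],cv2.resize(t["frame"][100:292,256:],(512,384))])[:,:,::-1],(800,300)))
E
```

```text
t 3.9 pos [ 0.6322 -0.2462  0.2301] dock -0.2907 -0.0025 0.2301 F [-0.62 -0.51 -0.24] toolx yaw 18.16 z [-0.002  0.001 -1.   ] w 0.0853
[[1.0, 0.0, -0.0, -0.001], [0.0, -0.952, -0.308, -0.079], [-0.0, 0.308, -0.952, -0.143], [0.0, 0.0, 0.0, 1.0]] 264.34208293279437
```

View pics/w1.png

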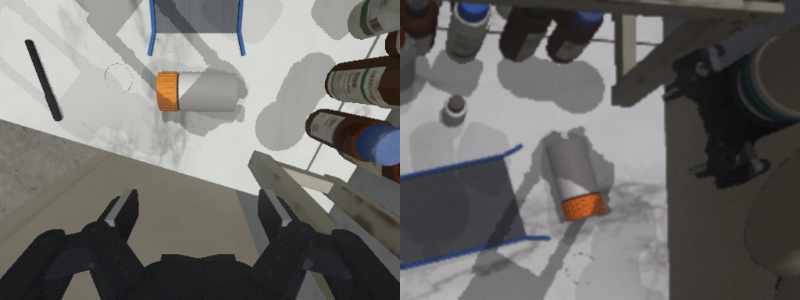

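The wrist view shows the jar at (158–238, 72–112), just beyond the guide tips at (151,54) and (243,54), and a shelf post near the right finger at about (250,155). Before going down I'll check the jar's pose and the post's position.

Run:
```python
from h import *
t=np.load("pics/top0.npz");w=dict(np.load("pics/w1.npz"))
T=np.eye(4);T[:3,:3]=w["M"];T[:3,3]=w["pos"];w["extrinsics"]=T@w["mount"]
def dk(P):
    p=P[:,:2]-O;return np.c_[p[:,0]*np.cos(Y)+p[:,1]*np.sin(Y),-p[:,0]*np.sin(Y)+p[:,1]*np.cos(Y),P[:,2]].round(4).tolist()
W=lambda p,z:ray(w,np.array(p)*1.28,z)
print("guides",dk(W([(151,54),(243,54)],.01)),"toe",dk(W([(157,33),(241,32)],.0015)))
print("jar L/R ends x edges",dk(W([(158,73),(157,112),(238,71),(238,110)],.03)))
f=w["frame"];h=cv2.cvtColor(f,cv2.COLOR_RGB2HSV);m=cv2.inRange(h,(3,130,100),(20,255,255))
c=max(cv2.findContours(m,0,1)[0],key=cv2.contourArea);r=cv2.boxPoints(cv2.minAreaRect(c));print("cap box",dk(ray(w,r,.03)))
for z in(0,.1,.2,.3,.4):print(z,"post top-view",dk(ray(t,np.array([[620,262],[660,235]])/1.5625,z)),"wrist",dk(W([(250,155)],z)))
print("bench edge top view",dk(ray(t,np.array([[670,350]])/1.5625,0)))
print("shelf front edge x at z", [(z,ray(t,np.array([[600,160]])/1.5625,z).round(3).tolist()) for z in(.2,.3,.4,.5)])
```

```text
guides [[-0.166, 0.0734, 0.01], [-0.1664, -0.0744, 0.01]] toe [[-0.1343, 0.0633, 0.0015], [-0.1333, -0.0708, 0.0015]]
jar L/R ends x edges [[-0.1956, 0.0603, 0.03], [-0.2558, 0.0656, 0.03], [-0.193, -0.0642, 0.03], [-0.2529, -0.0676, 0.03]]
cap box [[-0.1941, 0.0636, 0.03], [-0.1936, 0.0313, 0.03], [-0.2541, 0.0319, 0.03], [-0.2547, 0.0661, 0.03]]
0 post top-view [[-0.3448, -0.1026, 0.0], [-0.4249, -0.1318, 0.0]] wrist [[-0.3414, -0.101, 0.0]]
0.1 post top-view [[-0.2971, -0.0817, 0.1], [-0.3681, -0.1076, 0.1]] wrist [[-0.3069, -0.0745, 0.1]]
0.2 post top-view [[-0.2493, -0.0608, 0.2], [-0.3112, -0.0833, 0.2]] wrist [[-0.2723, -0.048, 0.2]]
0.3 post top-view [[-0.2015, -0.0399, 0.3], [-0.2544, -0.0591, 0.3]] wrist [[-0.2377, -0.0216, 0.3]]
0.4 post top-view [[-0.1538, -0.019, 0.4], [-0.1975, -0.0349, 0.4]] wrist [[-0.2032, 0.0049, 0.4]]
bench edge top view [[-0.3751, 0.0556, 0.0]]
shelf front edge x at z [(0.2, [[0.815, -0.163, 0.2]]), (0.3, [[0.76, -0.128, 0.3]]), (0.4, [[0.704, -0.093, 0.4]]), (0.5, [[0.649, -0.058, 0.5]])]
```

The wrist view agrees: jar at dock x ≈ -0.224, y ≈ -0.001, nearly square. The post foot is at world (0.743, -0.265), more than 50 mm clear of the gripper. I'll go down behind the jar and approach slowly.

apply_moves(
  commands=[-0.08,0,0.83,0,0,0,0,0,0.83,0,0,0,0,0,0.83,0,0,0,0,0,0.83,0,0,0,0,0,0.83,0,0,0,0,0,0.83,0,0,0,0,0,0.83,0,0,0,0,0,0.83,0,0,0,0,0,0.83,0,0,0,0,0,0,0,0,0,0,0,0,0,0,0],
)

```text
clock: 5.1
position: [0.6302, -0.2459, 0.0076]
ee_rot: [-0.0, 0.987, 0.159, -0.0]
contact_force: [0.7, 0.0, 0.8]
width: 0.0855
```

apply_moves(
  commands=[0,-0.1,0,0,0,0,0,-0.1,0,0,0,0,0,-0.1,0,0,0,0,0,-0.1,0,0,0,0,0,-0.1,0,0,0,0,0,-0.1,0,0,0,0,0,-0.1,0,0,0,0,0,-0.1,0,0,0,0,0,-0.1,0,0,0,0,0,-0.1,0,0,0,0,0,-0.1,0,0,0,0,0,-0.1,0,0,0,0],
)

```text
clock: 6.3
position: [0.6189, -0.2123, 0.0072]
ee_rot: [-0.0, 0.987, 0.158, -0.0]
contact_force: [-0.4, 0.5, -0.7]
width: 0.0853
```

```bash
cat > look.py <<'E'
import sys
from rig import manip
from h import *
def look(n):
    s,M=st(manip);d=manip.get_image("wrist");t=manip.get_image("top")
    np.savez(f"pics/{n}.npz",pos=s["position"],M=M,**d)
    T=np.eye(4);T[:3,:3]=M;T[:3,3]=s["position"];d["extrinsics"]=T@d["mount"]
    cv2.imwrite(f"pics/{n}.png",cv2.resize(np.hstack([d["frame"],cv2.resize(t["frame"][130:322,190:446],(512,384))])[:,:,::-1],(800,300)))
    for nm,c in(("wrist",d),("top",t)):
        m=cv2.inRange(cv2.cvtColor(c["frame"],cv2.COLOR_RGB2HSV),(3,130,70),(20,255,255))
        if nm=="top":m[:,:200]=0;m[:180]=0;m[300:]=0
        k=cv2.findContours(m,0,1)[0]
        if not k:print(nm,"no cap");continue
        c2=max(k,key=cv2.contourArea);(ctr,sz,an)=cv2.minAreaRect(c2)
        x=-.2
        for _ in range(3):
            z=.03 if x<-.13 else .03+.0015+(x+.13)*.1228
            p=ray(c,ctr,z)[0][:2]-O;x=p[0]*np.cos(Y)+p[1]*np.sin(Y)
        print(nm,"cap centre dock",round(x,4),round(-p[0]*np.sin(Y)+p[1]*np.cos(Y),4),"px",np.round(ctr),np.round(sz),round(an,1))
look(sys.argv[1])
E
python3 look.py w2
```

```text
t 6.3 pos [ 0.6189 -0.2123  0.0072] dock -0.2543 -0.0006 0.0072 F [-0.41  0.53 -0.74] toolx yaw 18.22 z [-0.  0. -1.] w 0.0853
wrist cap centre dock -0.2127 0.054 px [140. 189.] [ 98. 132.] 0.5
top cap centre dock -0.2111 0.0425 px [368. 233.] [14. 26.] 76.6
```

View pics/w2.png

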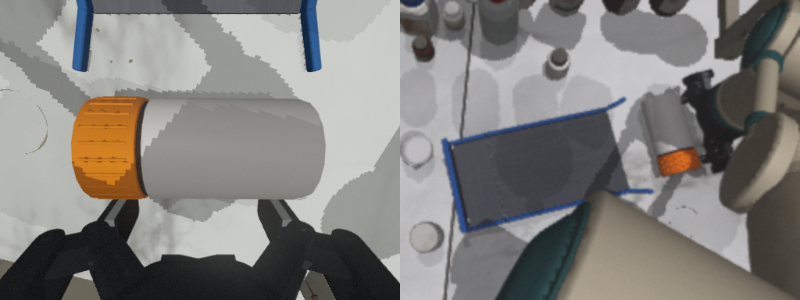

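The jar is in contact, square to the fingers and centred between the guide tips (x 80 and 313 in the view, with the jar spanning 72–325). Now I'll push steadily at 35–40 mm/s, flat first and then along the 7° slope.

apply_moves(
  commands=[0,-0.12,0,0,0,0,0,-0.12,0,0,0,0,0,-0.12,0,0,0,0,0,-0.12,0,0,0,0,0,-0.12,0,0,0,0,0,-0.12,0,0,0,0,0,-0.12,0,0,0,0,0,-0.12,0,0,0,0,0,-0.12,0,0,0,0,0,-0.12,0,0,0,0,0,-0.12,0,0,0,0,0,-0.12,0,0,0,0,0,-0.12,0,0,0,0,0,-0.12,0,0,0,0,0,-0.12,0,0,0,0,0,-0.12,0,0,0,0,0,-0.12,0,0,0,0,0,-0.12,0,0,0,0,0,-0.12,0,0,0,0,0,-0.12,0,0,0,0],
)

```text
clock: 8.4
position: [0.597, -0.1445, 0.0074]
ee_rot: [0.001, 0.987, 0.158, 0.001]
contact_force: [0.8, -4.1, 2.7]
width: 0.0853
```

```bash
python3 look.py w3
```

```text
t 8.4 pos [ 0.597  -0.1445  0.0074] dock -0.1831 -0.0011 0.0074 F [ 0.82 -4.06  2.74] toolx yaw 18.24 z [ 0.001 -0.001 -1.   ] w 0.0853
wrist cap centre dock -0.1424 0.0534 px [140. 191.] [ 97. 132.] -0.0
top cap centre dock -0.1415 0.0422 px [340. 240.] [14. 26.] 76.0
```

View pics/w3.png

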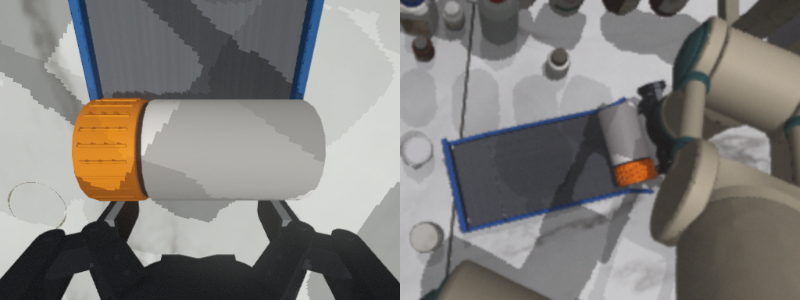

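The jar has reached the toe, centred to within about 2 mm, and the push force is 4 N. I'll carry on up the slope, rising 0.45 mm per 3.6 mm row.

apply_moves(
  commands=[0,-0.12,0,0,0,0,0,-0.12,0,0,0,0,0,-0.12,0,0,0,0,0,-0.12,-0.015,0,0,0,0,-0.12,-0.015,0,0,0,0,-0.12,-0.015,0,0,0,0,-0.12,-0.015,0,0,0,0,-0.12,-0.015,0,0,0,0,-0.12,-0.015,0,0,0,0,-0.12,-0.015,0,0,0],
)

```text
clock: 9.5
position: [0.5852, -0.1096, 0.0104]
ee_rot: [-0.0, 0.987, 0.158, 0.0]
contact_force: [-0.1, -1.8, 1.0]
width: 0.0854
```

```bash
python3 look.py w4
```

```text
t 9.5 pos [ 0.5852 -0.1096  0.0104] dock -0.1463 -0.0008 0.0104 F [-0.13 -1.78  0.96] toolx yaw 18.22 z [ 0.  0. -1.] w 0.0854
wrist cap centre dock -0.106 0.0534 px [140. 192.] [133.  98.] 90.0
top cap centre dock -0.1037 0.042 px [325. 243.] [14. 26.] 76.0
```

View pics/w4.png

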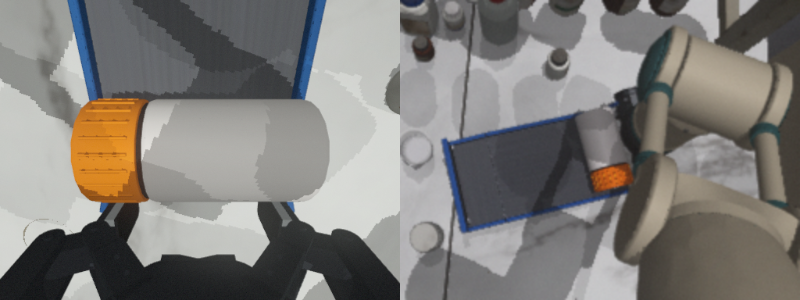

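The jar is on the slope at x ≈ -0.105, between the strips, with a steady 1.8 N push. I'll continue.

apply_moves(
  commands=[0,-0.12,-0.015,0,0,0,0,-0.12,-0.015,0,0,0,0,-0.12,-0.015,0,0,0,0,-0.12,-0.015,0,0,0,0,-0.12,-0.015,0,0,0,0,-0.12,-0.015,0,0,0,0,-0.12,-0.015,0,0,0,0,-0.12,-0.015,0,0,0,0,-0.12,-0.015,0,0,0,0,-0.12,-0.015,0,0,0,0,-0.12,-0.015,0,0,0,0,-0.12,-0.015,0,0,0,0,-0.12,-0.015,0,0,0,0,-0.12,-0.015,0,0,0,0,-0.12,-0.015,0,0,0,0,-0.12,-0.015,0,0,0,0,-0.12,-0.015,0,0,0,0,-0.12,-0.015,0,0,0,0,-0.12,-0.015,0,0,0,0,-0.12,-0.015,0,0,0],
)

```text
clock: 11.6
position: [0.5627, -0.0413, 0.0194]
ee_rot: [-0.0, 0.987, 0.158, 0.0]
contact_force: [0.3, -1.1, 1.7]
width: 0.0854
```

```bash
python3 look.py w5
```

```text
t 11.6 pos [ 0.5627 -0.0413  0.0194] dock -0.0743 -0.0009 0.0194 F [ 0.32 -1.12  1.65] toolx yaw 18.22 z [ 0.  0. -1.] w 0.0854
wrist cap centre dock -0.0341 0.0531 px [140. 192.] [133.  99.] 90.0
top cap centre dock -0.0098 0.0379 px [287. 250.] [ 9. 17.] 24.4
```

apply_moves(
  commands=[0,-0.12,-0.015,0,0,0,0,-0.12,-0.015,0,0,0,0,-0.12,-0.015,0,0,0,0,-0.12,-0.015,0,0,0,0,-0.12,-0.015,0,0,0,0,-0.12,-0.015,0,0,0,0,-0.12,-0.015,0,0,0,0,-0.12,-0.015,0,0,0,0,-0.12,-0.015,0,0,0,0,-0.12,-0.015,0,0,0,0,-0.12,-0.015,0,0,0,0,-0.12,-0.015,0,0,0,0,-0.12,-0.015,0,0,0,0,-0.12,-0.015,0,0,0,0,-0.12,-0.015,0,0,0,0,-0.12,-0.015,0,0,0,0,-0.12,-0.015,0,0,0,0,-0.12,-0.015,0,0,0,0,-0.12,-0.015,0,0,0,0,-0.12,-0.015,0,0,0],
)

```text
clock: 13.7
position: [0.5401, 0.0271, 0.0284]
ee_rot: [-0.0, 0.987, 0.158, -0.0]
contact_force: [0.4, -2.3, 1.1]
width: 0.0851
```

```bash
python3 look.py w6
```

```text
t 13.7 pos [0.5401 0.0271 0.0284] dock -0.0023 -0.0009 0.0284 F [ 0.39 -2.26  1.13] toolx yaw 18.22 z [-0.  0. -1.] w 0.0851
wrist cap centre dock 0.0379 0.0531 px [140. 192.] [133.  99.] 90.0
top cap centre dock 0.0373 0.0418 px [268. 257.] [14. 23.] 76.8
```

View pics/w6.png

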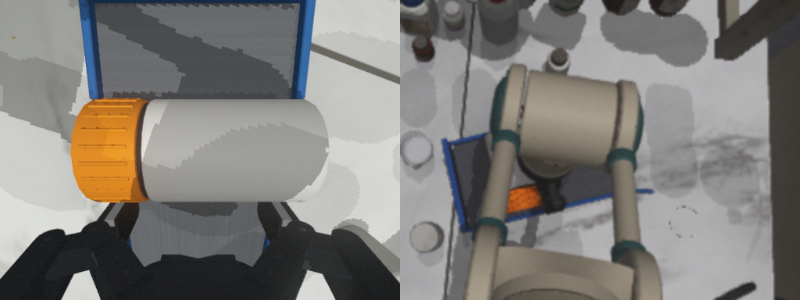

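The jar is at x ≈ 0.039, square against the fingers, with the plate ahead. Now I'll go over the crest, slower past the edge.

apply_moves(
  commands=[0,-0.12,-0.015,0,0,0,0,-0.12,-0.015,0,0,0,0,-0.12,-0.015,0,0,0,0,-0.12,-0.015,0,0,0,0,-0.12,-0.015,0,0,0,0,-0.1,-0.012,0,0,0,0,-0.1,-0.012,0,0,0,0,-0.1,-0.012,0,0,0,0,-0.08,-0.01,0,0,0,0,-0.08,0,0,0,0,0,-0.08,0,0,0,0,0,-0.08,0,0,0,0,0,-0.08,0,0,0,0,0,-0.08,0,0,0,0,0,-0.08,0,0,0,0,0,-0.08,0,0,0,0,0,-0.08,0,0,0,0,0,-0.08,0,0,0,0,0,0,0,0,0,0],
)

```text
clock: 15.7
position: [0.5242, 0.0755, 0.032]
ee_rot: [-0.0, 0.987, 0.158, -0.0]
contact_force: [-0.4, -0.4, 0.2]
width: 0.0856
```

```bash
python3 look.py w7
```

```text
t 15.7 pos [0.5242 0.0755 0.032 ] dock 0.0487 -0.001 0.032 F [-0.43 -0.41  0.17] toolx yaw 18.23 z [-0.  0. -1.] w 0.0856
wrist cap centre dock 0.092 0.0506 px [142. 188.] [130.  97.] 89.5
top cap centre dock 0.0922 0.0422 px [244. 262.] [14. 26.] 76.0
```

View pics/w7.png

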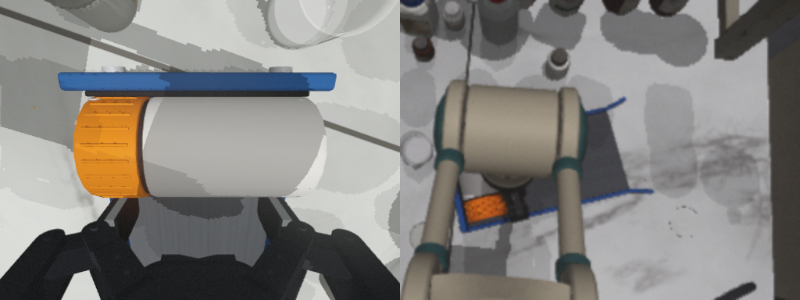

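The jar looks seated against the plate and the fingers have just lost contact. I'll push gently to make sure it is home.

apply_moves(
  commands=[0,-0.05,0,0,0,0,0,-0.05,0,0,0,0,0,-0.05,0,0,0,0,0,-0.04,0,0,0,0,0,0,0,0,0,0],
)

```text
clock: 16.3
position: [0.5239, 0.0772, 0.0321]
ee_rot: [0.003, 0.987, 0.159, 0.001]
contact_force: [2.6, -13.1, -1.5]
width: 0.0852
```

```bash
python3 look.py w8
```

```text
t 16.3 pos [0.5239 0.0772 0.0321] dock 0.0504 -0.0012 0.0321 F [  2.64 -13.08  -1.46] toolx yaw 18.33 z [ 0.002 -0.006 -1.   ] w 0.0852
wrist cap centre dock 0.092 0.0505 px [143. 192.] [ 96. 128.] 0.5
top cap centre dock 0.0933 0.0422 px [244. 262.] [14. 25.] 76.0
```

The reaction is 13 N with no further movement, so the jar is against the stop plate. I'll back off slowly, then rise clear.

apply_moves(
  commands=[0,0.05,0,0,0,0,0,0.05,0,0,0,0,0,0.05,0,0,0,0,0,0.1,0,0,0,0,0,0.2,0,0,0,0,0,0.5,0,0,0,0,0,0.6,0,0,0,0,0,0.6,0,0,0,0,0,0,-0.5,0,0,0,0,0,-0.9,0,0,0,0,0,-0.9,0,0,0,0,0,-0.9,0,0,0,0,0,-0.9,0,0,0,0,0,-0.6,0,0,0,0,0,0,0,0,0,0,0,0,0,0,0],
)

```text
clock: 18.0
position: [0.5426, 0.0188, 0.1727]
ee_rot: [0.0, 0.987, 0.158, 0.0]
contact_force: [0.1, 0.4, 0.5]
width: 0.0853
```

```bash
python3 look.py w9
```

```text
t 18.0 pos [0.5426 0.0188 0.1727] dock -0.0109 -0.0007 0.1727 F [0.09 0.42 0.48] toolx yaw 18.19 z [ 0. -0. -1.] w 0.0853
wrist cap centre dock 0.0925 0.0465 px [201.  78.] [73. 40.] 88.3
top cap centre dock 0.1031 0.042 px [240. 263.] [14. 16.] 76.0
```

View pics/w9.png

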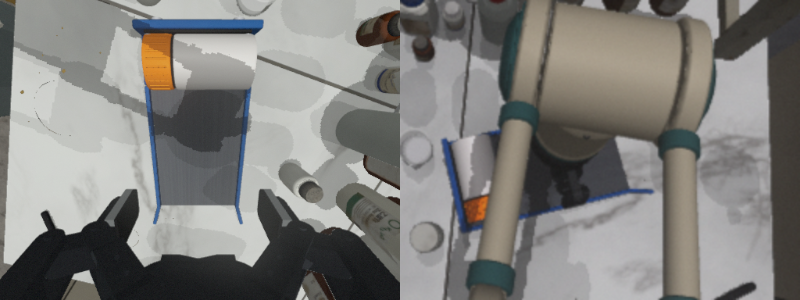

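The jar lies square against the plate (142–255 in the wrist view, between strips at about 147 and 250). The gripper is clear and the bystanders are standing. I'll hand it in.

```bash
python3 -c "
from rig import manip
print(manip.sign_off())"
```

```text
the job is handed in; nothing more can be done
None
```

I pushed the jar up the ramp with both open fingertips at about 36 mm/s and slowed to 24 mm/s just before the crest. It rolled the last few millimetres to the stop by itself, and a light push confirmed it was home: 13 N back and no further movement. I then backed off, raised the tool to about 0.17 m and handed in at about 18 s.

**Last checks:**
- The jar lies in the seat against the plate, centred, and looks square. Wrist force is about zero, and the bystanders in view look upright and unmoved.
- The wrist camera gives dock x of 92 mm instead of 95. My dock origin is only good to about 3 mm, and the push against the plate showed the jar was home.
- The last top-view reading, 103 mm, disagreed. The arm was hiding most of the cap in that picture, so I discounted it. The earlier, clearer top views gave 92–93 mm.

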